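# Clear the restaurant table into the sorting trays

## Task

Clear up after the meal: put the orange snack carton and the white paper cup in the green tray, the two sealed sauce pots in the black tray, and the blue reusable tumbler in the yellow tray. Everything must end up right way up on the floor of its tray, nothing stacked or leaning, and the salt and pepper shakers must be left standing where they are.

Things in the scene. Friction and masses are not known exactly. Their poses are not given: they have to be found in the camera images.
- carton_mid (a point): Snack carton, orange with a brown and a green stripe round its sides and a white flap on top: a closed rigid box 80 x 56 x 42 mm (x, y, z). The point is its centre, 21 mm above its underside; x along its length, z up through its top. Grip it across its 56 mm width (y). 35 to 85 g. Loose.
- paper_cup_mid (a point): Small white paper cup with an orange band and a flat white lid, standing: 75 mm tall, 50 mm across at the foot, 58 mm under the lid, lid 61 mm across (a 1.5 mm raised disc on the lid can be ignored). The point is its centre, half-way up on its axis (38 mm above its foot), where it is about 54 mm across; z points up. Loose, 35 to 85 g.
- tumbler_mid (a point): Plain blue reusable tumbler, open at the top, empty, standing: 76 mm tall, rim 62 mm across, about 52 to 58 mm across half-way up. The point is its centre, half-way up on its axis (38 mm above its foot); z points to its mouth. Rigid, loose, 60 to 130 g.
- pot_red_mid (a point): Sealed sauce pot: white, round, with a red lid that has a small pull tab; 31 mm tall, 40 mm across at the foot and 47 mm at the lid. The point is its centre, 15.5 mm above its foot; z up, the tab is on its +x side and sticks out 8 mm (thin, offers no resistance). Loose, about 45 g.
- pot_brown_mid (a point): Sealed sauce pot like the other one but with a dark brown lid: 31 mm tall, 40 mm across at the foot and 47 mm at the lid. The point is its centre, 15.5 mm above its foot; z up, tab on its +x side. Loose, about 45 g.
- salt_mid (a point): White salt shaker, 30 mm across at the foot, 52 mm tall, standing among the things; not to be moved. The point is its centre, 26 mm above its foot. Loose.
- pepper_mid (a point): Black pepper shaker, 30 mm across at the foot, 52 mm tall, standing among the things; not to be moved. The point is its centre, 26 mm above its foot. Loose.
- tray_green: Open green tray for paper and card, fixed to the table: outside 150 (x) x 200 (y) x 40 mm high, walls 5 mm thick (inside 140 x 190 mm), floor 5 mm thick. Origin: centre of its underside, on the table; y along its length, z up.
- tray_black: Open black tray for sauces, fixed to the table: outside 150 (x) x 200 (y) x 40 mm high, walls 5 mm thick (inside 140 x 190 mm), floor 5 mm thick. Origin: centre of its underside, on the table; y along its length, z up.
- tray_yellow: Open yellow tray for dishes to be washed, fixed to the table: outside 150 (x) x 200 (y) x 40 mm high, walls 5 mm thick (inside 140 x 190 mm), floor 5 mm thick. Origin: centre of its underside, on the table; y along its length, z up.
There are look-alikes about, which are no part of the job. Leave any pink look-alike of the part that bears paper_cup_mid alone.

How it is judged:
At the end, for the whole second after the job is handed in: Carton and paper cup inside the green tray, both sauce pots inside the black tray, tumbler inside the yellow tray; each right way up (within 0.15 rad of upright), resting on the tray's floor (centre at most 6 mm higher than when standing on it), released and at rest (x of carton_mid in the frame of tray_green between -0.07 and 0.07 m and y of carton_mid in the frame of tray_green between -0.095 and 0.095 m and z of carton_mid in the frame of tray_green below 0.032 m and angle between each of carton_mid, paper_cup_mid, tumbler_mid, pot_red_mid, pot_brown_mid's own z axis and vertical below 0.15 rad and linear speed of each of carton, paper_cup, tumbler, pot_red, pot_brown below 0.02 m/s and angular speed of each of carton, paper_cup, tumbler, pot_red, pot_brown below 0.2 rad/s and x of paper_cup_mid in the frame of tray_green between -0.07 and 0.07 m and y of paper_cup_mid in the frame of tray_green between -0.095 and 0.095 m and z of paper_cup_mid in the frame of tray_green below 0.049 m and x of tumbler_mid in the frame of tray_yellow between -0.07 and 0.07 m and y of tumbler_mid in the frame of tray_yellow between -0.095 and 0.095 m and z of tumbler_mid in the frame of tray_yellow below 0.049 m and x of pot_red_mid in the frame of tray_black between -0.07 and 0.07 m and y of pot_red_mid in the frame of tray_black between -0.095 and 0.095 m and z of each of pot_red_mid, pot_brown_mid in the frame of tray_black below 0.0265 m and x of pot_brown_mid in the frame of tray_black between -0.07 and 0.07 m and y of pot_brown_mid in the frame of tray_black between -0.095 and 0.095 m); the robot touches nothing.
It fails at once if the salt shaker is pushed more than 20 mm from its place or knocked over (distance of salt_mid from where it was at the start of the episode above 0.02 m or angle between salt_mid's own z axis and vertical above 0.5 rad).
It fails at once if the pepper shaker is pushed more than 20 mm from its place or knocked over (distance of pepper_mid from where it was at the start of the episode above 0.02 m or angle between pepper_mid's own z axis and vertical above 0.5 rad).
It also fails if it takes over 128 s, if anything falls off the work surface, if the arm or the gripper's body presses on something with over 40 N, if the wrist force passes 120 N, or if a joint passes its speed limit or range.

## Robot

A 7-joint arm with a two-finger parallel gripper is mounted at the origin on the work surface. World frame = base frame: x ahead of the robot, y to its left, z up, the work surface at z = 0. Lengths are in m, angles in rad, forces in N, time in s.
With the tool pointing down it reaches from about 0.35 to 0.9 m from the base axis. Payload 7.2 kg.
Tool frame: the origin (TCP) lies midway between the tips of the shut fingers; the grasp point (between the pads) lies bot.grasp_offset behind it (bot.grasp_offset is the distance from the TCP to the grasp point, in m); z points along the fingers, y is the line along which they close (so a half turn about z gives the same grasp; the last joint's range is limited). The gripper opens to 88 mm and grips with 3 to 60 N. Pads are 20 mm wide; open, the fingers measure 115 mm over their backs; the gripper's body (75 mm by 178 mm) begins 61 mm behind the grasp point.
Start: joints at [1.25, 0.411, -0.013, 1.596, 0.006, 1.134, -0.082], TCP at [0.156, -0.605, 0.185] pointing down, gripper open.
Joint ranges: [-2.95, 2.95], [-0.29, 1.99], [-1.47, 1.44], [0.14, 2.54], [-1.03, 4.17], [0.13, 1.85], [-2.86, 2.86]. Speed limits (rad/s): [2.39, 2.39, 3.01, 3.01, 3.14, 3.14, 3.14].

## Interface

Orientations are given as a unit quaternion [x, y, z, w].
In Python, from plant import get_obs, read_camera, calibration, job, bot gives the robot as it stands.
- The arm moves only by the tool play_rows, never from a script. Its argument "steps" is a list of rows, each a list of 4 numbers: the shift along the tool's x, y, z in cm, then the turn about the tool's z in degrees. A call has 1 to 10 rows; each row is the pose to reach, as a shift and turn from the pose commanded when the call began, along the tool's axes at that moment; what a row does not reach only later rows make up. A row lasts 1/12 s, in which the tool goes at most 41.7 mm and 7.16 degrees, less where a joint would pass 70% of its speed; a pose out of reach is approached as far as the arm can. A call with a gripper value outside its range is refused whole. "hand" is the closure, from 0 (fully open) to 1 (shut), set as the call begins (left out, the last holds). The fingers move at their own pace and stop on an object; "grip_force" is the grip in N (left out, the last holds). Time passes only in rows, so rows that repeat a pose let the fingers close. It gives the time, the measured TCP pose, the force, the opening and the grip force at its end, in the units of the state.
- get_obs(): the state, without advancing time (a new reading comes with each control period).
- read_camera(name): name is "side" or "top" or "wrist"; returns (picture, depth): 384x512x3 uint8, red, green, blue; 384x512 float32, m along the optical axis (not along the pixel's ray), 0 where there is no reading.
- calibration(name): a dict with "mtx" (3x3 intrinsics, pixels), "dist_coeffs" ([k1, k2, p1, p2, k3] as OpenCV has them; the pictures are not rectified), "R" (3x3) and "t" (3): a world point X has camera coordinates R X + t; the wrist camera has in their place "T_tool_cam" (4x4, takes a point from camera to tool coordinates, whose origin is the TCP and whose axes are the flange's). Camera axes: x right, y down, z forward; pixel columns grow to the right and rows downward; lengths in m; the calibration is good to about 2 mm. A picture is of the moment at which its call begins: read the wrist's pose just before it. calibration takes no time and is no camera call.
- job.close_job(): hands the job in; it is judged then, once.
The state is a dict: "t": time; "joint_positions": joint angles; "joint_velocities": joint speeds; "effort": joint torques, N m; "position": TCP position; "ee_rot": TCP orientation; "contact_force": force on the tool from outside, world axes, zero at the start; "moment": the same for the moment, N m; "gripper_width": opening from 0.0 (shut) to 1.0 (fully open); "gripper_force": force on a finger pad.
Only numpy, scipy, OpenCV 4.12 (cv2) and the standard library are available. Lean on these libraries where they do the work, as an engineer would, in place of code of your own. Each camera call takes 0.05 s, during which the arm holds its last target. There are 200 camera calls.

## Working session

There is one attempt and no reset: what is moved stays moved. The work goes in short steps, Python scripts to look and compute and a tool call to move; the robot and the scene stay as the last step left them, time stands still between calls to the robot, and variables do not carry over. Pictures are saved under pics/ and viewed, at most 14 in all, crops included, and the job is handed in when it is done.

Besides the shell and the picture viewer there is one more tool, called after "Request:" as name([rows], argument=value, ...), one row to a line, values as JSON. play_rows: Moves the arm, as the interface text tells. Its arguments: {"type":"object","properties":{"steps":{"type":"array"},"hand":{"type":"number"},"grip_force":{"type":"number"}},"required":["steps"]}

```bash
mkdir -p pics; python3 - <<'E'
from plant import *
import cv2,numpy as np
o=get_obs();print(o['t'],o['position'],o['ee_rot'],bot.grasp_offset)
ims=[]
for n in('top','side'):
    p,d=read_camera(n);np.savez('/tmp/%s.npz'%n,p=p,d=d);cv2.imwrite('pics/%s0.png'%n,cv2.resize(p[:,:,::-1],(800,600)))
    c=calibration(n);print(n,np.round(c['mtx'],1).tolist(),c['dist_coeffs'],np.round(c['R'],3).tolist(),c['t'])
print(calibration('wrist'))
E
```

```text
0.0 [ 0.15613459 -0.60461278  0.18452948] [ 9.92021257e-01  1.26068317e-01 -1.59634816e-04 -7.61700800e-04] 0.0187
top [[389.6, 0.0, 254.2], [0.0, 389.6, 187.9], [0.0, 0.0, 1.0]] [-0.0486615  0.         0.         0.         0.       ] [[0.019, -1.0, -0.004], [-0.997, -0.019, -0.07], [0.07, 0.006, -0.998]] [-0.00999686  0.41223557  1.18385927]
side [[461.2, 0.0, 259.4], [0.0, 461.2, 193.0], [0.0, 0.0, 1.0]] [-0.06657855  0.          0.          0.          0.        ] [[-0.897, -0.443, -0.014], [-0.314, 0.658, -0.684], [0.312, -0.609, -0.729]] [0.38427806 0.16898783 1.16873594]
{'mtx': array([[318.18427786,   0.        , 259.82658789],
       [  0.        , 318.18427786, 194.39463536],
       [  0.        ,   0.        ,   1.        ]]), 'dist_coeffs': array([-0.07650018,  0.        ,  0.        ,  0.        ,  0.        ]), 'T_tool_cam': array([[-1.94864959e-04, -9.69703985e-01, -2.44282918e-01,
         6.56890611e-02],
       [ 9.99999868e-01, -7.29007984e-05, -5.08315274e-04,
         1.93010029e-04],
       [ 4.75106927e-04, -2.44282985e-01,  9.69703871e-01,
        -1.99695174e-01],
       [ 0.00000000e+00,  0.00000000e+00,  0.00000000e+00,
         1.00000000e+00]])}
```

View pics/top0.png

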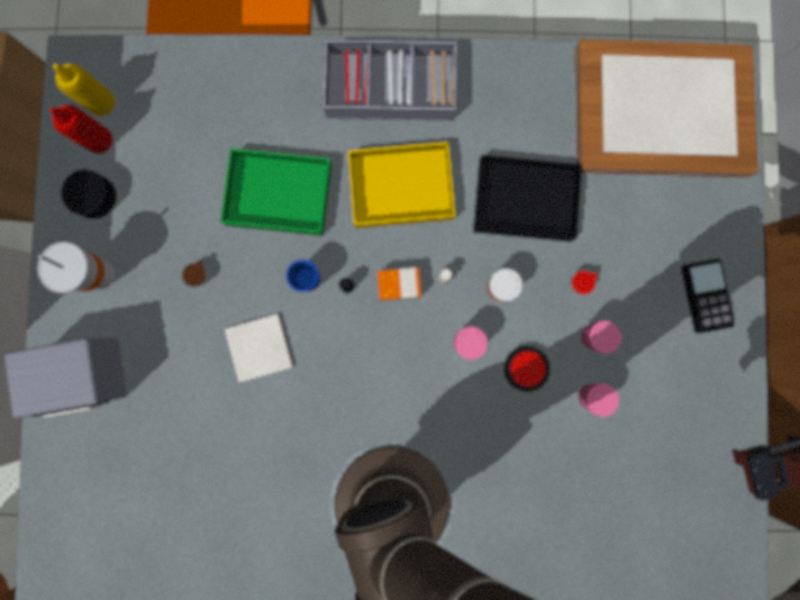

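View pics/side0.png

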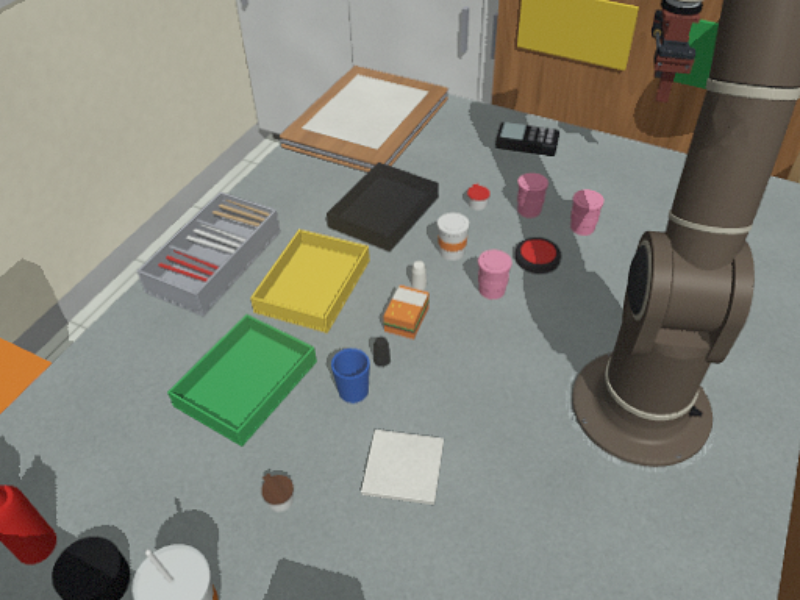

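Candidates seen (800x600 top picture):
- Paper cup: white (505,284). The pink look-alikes at (471,343), (602,337), (600,400) and the big white cup at (68,267) are not it.
- Red pot: (584,282). The red dish (527,368) and the red bottle are not it.
- Brown pot: (193,273).
- Tumbler: blue (303,275).
- Carton: (400,283).
- Pepper and salt: (347,285) and (446,274).
- Trays: green (277,191), yellow (402,184), black (528,197).

```bash
cat > h.py <<'E'
import cv2,numpy as np
from scipy.spatial.transform import Rotation as Rn
from plant import *
def cloud(c,d,T=None):
    v,u=np.mgrid[:384,:512]
    q=cv2.undistortPoints(np.stack([u.ravel(),v.ravel()],1).astype(np.float64)[:,None],c['mtx'],c['dist_coeffs'])[:,0]
    P=np.c_[q,np.ones(len(q))]*d.reshape(-1,1)
    P=(P-c['t'])@c['R'] if T is None else P@T[:3,:3].T+T[:3,3]
    return P.reshape(384,512,3)
def ray(c,uv,z):
    q=cv2.undistortPoints(np.array(uv,float).reshape(-1,1,2),c['mtx'],c['dist_coeffs'])[:,0]
    r=np.c_[q,np.ones(len(q))]@c['R'];o=-c['R'].T@c['t']
    return o+r*((z-o[2])/r[:,2])[:,None]
E
python3 - <<'E'
from h import *
C={n:calibration(n) for n in('top','side')}
seeds=dict(carton=[(400,283),(406,312)],cup=[(505,284),(453,237)],tumbler=[(303,275),(351,375)],red=[(584,282),(478,196)],brown=[(193,273),(277,490)],pepper=[(347,285),(381,352)],salt=[(446,274),(419,275)],green=[(277,191),(243,378)],yellow=[(402,184),(311,280)],black=[(528,197),(383,205)])
for k,s in seeds.items():
  for n,(u,v) in zip(('top','side'),s):
    z=np.load('/tmp/%s.npz'%n);W=cloud(C[n],z['d'])
    u=int(u*.64);v=int(v*.64);tray=k in('green','yellow','black')
    m=((W[...,2]>(.022 if tray else .008))&(z['d']>0)).astype(np.uint8)
    nl,L=cv2.connectedComponents(m)
    y0,y1,x0,x1=(v-30,v+31,u-38,u+39) if tray else (v-3,v+4,u-3,u+4)
    ids,ct=np.unique(L[y0:y1,x0:x1][m[y0:y1,x0:x1]>0],return_counts=True)
    if not len(ids): print(k,n,'none');continue
    P=W[L==ids[ct.argmax()]];top=np.percentile(P[:,2],95)
    T=P[P[:,2]>top-(.012)][:,:2].astype(np.float32)
    r=cv2.minAreaRect(T*1000);c,R=cv2.minEnclosingCircle(T*1000)
    print(k,n,len(P),'ztop %.3f'%top,'rect',np.round(r[0],0),np.round(r[1],0),round(r[2],1),'circ',np.round(c,0),round(R),'floor',np.round(np.median(W[v-3:v+4,u-3:u+4,2]),3))
E
```

```text
carton top 508 ztop 0.045 rect [432.  -5.] [56. 80.] 5.8 circ [431.  -5.] 47 floor 0.041
carton side 658 ztop 0.043 rect [428.  -5.] [58. 88.] 6.3 circ [429.  -4.] 48 floor 0.041
cup top 352 ztop 0.078 rect [ 431. -205.] [56. 57.] 0.9 circ [ 431. -206.] 30 floor 0.075
cup side 470 ztop 0.077 rect [ 426. -201.] [60. 58.] 14.3 circ [ 427. -203.] 31 floor 0.065
tumbler top 233 ztop 0.077 rect [441. 178.] [57. 59.] 2.4 circ [441. 177.] 31 floor 0.004
tumbler side 652 ztop 0.076 rect [438. 178.] [60. 60.] 30.3 circ [437. 179.] 31 floor 0.029
red top 203 ztop 0.033 rect [ 442. -365.] [48. 45.] 80.1 circ [ 444. -368.] 27 floor 0.03
red side 164 ztop 0.033 rect [ 440. -364.] [47. 52.] 64.3 circ [ 442. -366.] 30 floor 0.029
brown top 186 ztop 0.033 rect [442. 398.] [43. 45.] 25.0 circ [445. 397.] 26 floor 0.031
brown side 366 ztop 0.033 rect [441. 396.] [44. 54.] 38.9 circ [445. 398.] 29 floor 0.03
pepper top 75 ztop 0.054 rect [429.  97.] [21. 21.] 49.7 circ [429.  98.] 13 floor 0.05
pepper side 155 ztop 0.053 rect [425. 101.] [22. 22.] 55.2 circ [425. 101.] 12 floor 0.037
salt top 76 ztop 0.054 rect [450. -94.] [21. 21.] 44.4 circ [451. -94.] 12 floor 0.051
salt side 133 ztop 0.052 rect [446. -91.] [23. 23.] 59.6 circ [446. -90.] 13 floor 0.037
green top 589 ztop 0.042 rect [610. 243.] [203. 152.] 84.7 circ [610. 242.] 124 floor 0.004
green side 1122 ztop 0.041 rect [609. 243.] [201. 155.] 84.9 circ [609. 243.] 124 floor 0.005
yellow top 545 ztop 0.042 rect [630.  -6.] [150. 200.] 6.0 circ [630.  -7.] 123 floor 0.005
yellow side 854 ztop 0.040 rect [626.  -4.] [155. 206.] 5.3 circ [627.  -4.] 126 floor 0.004
black top 9993 ztop 0.041 rect [ 731. -435.] [412. 570.] 0.4 circ [ 738. -433.] 342 floor 0.004
black side 4725 ztop 0.041 rect [ 729. -434.] [413. 574.] 0.2 circ [ 738. -434.] 348 floor 0.004
```

Request:
play_rows([
  [8,-4,0,-20],
  [16,-8,0,-40],
  [24,-12,0,-55],
  [30,-14.5,0,-65],
  [33.7,-16,0,-72],
  [33.7,-16,0,-75.5],
  [33.7,-16,0,-75.5],
  [33.7,-16,0,-75.5],
  [33.7,-16,0,-75.5],
  [33.7,-16,0,-75.5],
], hand=0, grip_force=15)

```text
t: 0.93
position: [0.4497, -0.358, 0.1855]
ee_rot: [0.725, 0.689, 0.003, 0.0]
contact_force: [0.4, 0.2, 0.4]
gripper_width: 0.999
gripper_force: 0.0
```

Request:
play_rows([
  [0,0,0,0],
  [0,0,0,0],
])

```text
t: 1.1
position: [0.442, -0.3661, 0.1849]
ee_rot: [0.732, 0.681, -0.0, -0.0]
contact_force: [0.2, -0.3, -1.3]
gripper_width: 1.002
gripper_force: 0.0
```

```bash
cat >> h.py <<'E'
def look(near,name=None,rad=.06,band=.012):
    o=get_obs();p,d=read_camera('wrist');c=calibration('wrist')
    R=Rn.from_quat(o['ee_rot']).as_matrix();T=np.eye(4);T[:3,:3]=R;T[:3,3]=o['position']
    W=cloud(c,d,T@c['T_tool_cam'])
    if name: cv2.imwrite('pics/%s.png'%name,p[:,:,::-1])
    m=(d>0)&(W[...,2]>.008)&(np.hypot(W[...,0]-near[0],W[...,1]-near[1])<rad)
    P=W[m];top=np.percentile(P[:,2],95);t=P[P[:,2]>top-band]
    r=cv2.minAreaRect((t[:,:2]*1000).astype(np.float32));cc,rr=cv2.minEnclosingCircle((t[:,:2]*1000).astype(np.float32))
    print('tcp',np.round(o['position'],4),'yaw %.1f'%np.degrees(np.arctan2(R[1,0],R[0,0])),'t %.1f'%o['t'],'top %.4f'%top,'med',np.round(np.median(t,0),4),'rect',np.round(r[0],1),np.round(r[1],1),round(r[2],1),'circ',np.round(cc,1),round(rr,1),'rgb',np.median(p[m],0))
    return o,p,W
E
python3 -c "
from h import *
look((.442,-.366),'w1')"
```

```text
tcp [ 0.442  -0.3661  0.1849] yaw 85.9 t 1.1 top 0.3417 med [ 0.4453 -0.3438  0.3391] rect [ 444.5 -345.3] [  7.  107.3] 86.0 circ [ 444.4 -345.8] 53.7 rgb [73. 64. 58.]
```

View pics/w1.png

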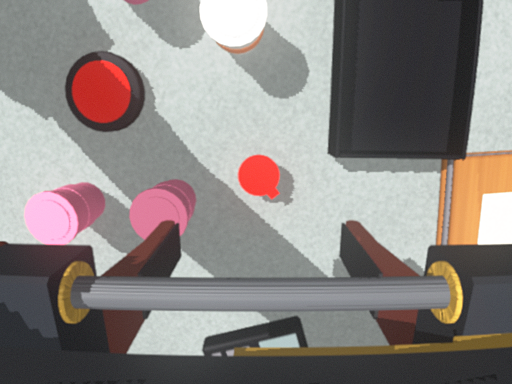

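The wrist picture shows the red pot with its tab at (259,176). The red dish is at (105,90), pink cups at (65,210) and (160,205), the white paper cup at (234,15) and the black tray at upper right. The choice of pot is right.

```bash
sed -i 's/&(W\[...,2\]>.008)/\&(W[...,2]>.008)\&(W[...,2]<zmax)/; s/band=.012)/band=.012,zmax=.1)/' h.py
python3 -c "
from h import *
look((.442,-.366),None,.04,.008)
C=calibration('top')
print(ray(C,np.array([[484,156],[581,163],[574,240],[475,233]])*.64,.04).round(3).tolist())
o,p,W=look((.355,-.395),None,.05)
"
```

```text
tcp [ 0.4414 -0.3669  0.1849] yaw 85.8 t 1.1 top 0.0325 med [ 0.4401 -0.3671  0.0313] rect [ 438.9 -368.7] [51.  46.5] 86.6 circ [ 441.8 -369.5] 27.4 rgb [253.  69.  62.]
[[0.685, -0.168, 0.04], [0.675, -0.359, 0.04], [0.522, -0.344, 0.04], [0.531, -0.151, 0.04]]
tcp [ 0.4412 -0.3673  0.185 ] yaw 85.7 t 1.2 top 0.0777 med [ 0.3341 -0.3871  0.0761] rect [ 334.8 -390. ] [53.  59.5] 89.6 circ [ 334.4 -393.7] 30.5 rgb [224. 125. 155.]
```

Request:
play_rows([
  [0,0,4,0],
  [0,0,8,0],
  [0,0,12,0],
  [0,0,15,0],
  [0,0,17,0],
  [0,0,17.9,0],
  [0,0,17.9,0],
  [0,0,17.9,0],
])

```text
t: 1.92
position: [0.4425, -0.3667, 0.0069]
ee_rot: [0.731, 0.682, -0.0, 0.0]
contact_force: [0.4, -0.0, 0.7]
gripper_width: 0.998
gripper_force: 0.0
```

Request:
play_rows([
  [0,0,0,0],
  [0,0,0,0],
  [0,0,0,0],
  [0,0,0,0],
  [0,0,0,0],
  [0,0,0,0],
  [0,0,0,0],
  [0,0,0,0],
], hand=1)

```text
t: 2.58
position: [0.4426, -0.3659, 0.0064]
ee_rot: [0.731, 0.683, -0.0, 0.0]
contact_force: [-0.5, -0.6, 0.1]
gripper_width: 0.434
gripper_force: 0.0
```

Request:
play_rows([
  [0,0,0,0],
  [0,0,0,0],
  [0,0,0,0],
])

```text
t: 2.83
position: [0.4426, -0.3659, 0.0063]
ee_rot: [0.731, 0.683, 0.0, -0.0]
contact_force: [-0.0, -0.4, 1.0]
gripper_width: 0.2
gripper_force: 0.0
```

```bash
python3 - <<'E'
from h import *
p,d=read_camera('side');cv2.imwrite('pics/s1.png',cv2.resize(p[60:220,200:420,::-1],(770,560)))
E
```

```text
(no output)
```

View pics/s1.png

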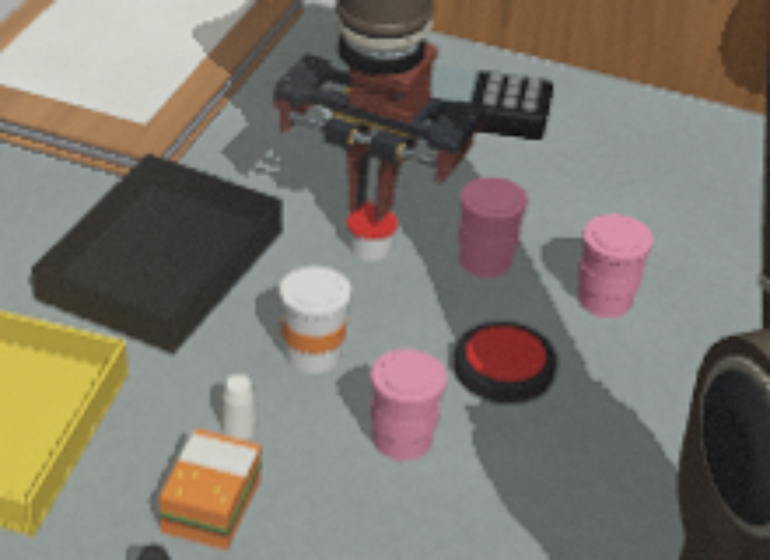

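The fingers closed on nothing. The pot's lid is at (372,222) and the fingertips at (370,215), apparently behind or above it. I'll measure the fingertips with the side depth.

```bash
python3 - <<'E'
from h import *
for n in('side','top'):
    p,d=read_camera(n);c=calibration(n);W=cloud(c,d)
    near=(np.hypot(W[...,0]-.4425,W[...,1]+.375)<.06)&(d>0)
    h=cv2.cvtColor(p,cv2.COLOR_RGB2HSV)
    red=near&(h[...,1]>190)&(h[...,2]>150)&(W[...,2]>.02)&(W[...,2]<.045)
    print(n,'lid',red.sum(),np.median(W[red],0).round(4) if red.any() else '', W[red].min(0).round(3),W[red].max(0).round(3))
    f=near&(W[...,2]>.008)&(W[...,2]<.09)&~red&(h[...,2]<140)
    if f.any():
        P=W[f];print(' finger',len(P))
        for a,b in((0.008,.03),(.03,.05),(.05,.07),(.07,.09)):
            q=P[(P[:,2]>a)&(P[:,2]<=b)]
            if len(q):print(a,len(q),np.median(q,0).round(3),q.min(0).round(3),q.max(0).round(3))
look((.4425,-.366),'w2',.04,.008,.045)
E
```

```text
side lid 4 [ 0.4291 -0.3517  0.0302] [ 0.42  -0.362  0.028] [ 0.454 -0.347  0.031]
 finger 142
0.008 19 [ 0.448 -0.367  0.026] [ 0.439 -0.394  0.009] [ 0.454 -0.339  0.029]
0.03 23 [ 0.448 -0.36   0.046] [ 0.423 -0.382  0.03 ] [ 0.457 -0.353  0.05 ]
0.05 48 [ 0.447 -0.357  0.06 ] [ 0.424 -0.376  0.051] [ 0.458 -0.349  0.07 ]
0.07 52 [ 0.447 -0.356  0.079] [ 0.422 -0.378  0.07 ] [ 0.459 -0.349  0.09 ]
top lid 39 [ 0.4422 -0.3524  0.0295] [ 0.424 -0.359  0.026] [ 0.458 -0.345  0.035]
 finger 25
0.008 9 [ 0.45  -0.358  0.027] [ 0.43  -0.365  0.01 ] [ 0.464 -0.342  0.03 ]
0.03 3 [ 0.433 -0.357  0.033] [ 0.421 -0.364  0.03 ] [ 0.463 -0.354  0.033]
0.05 8 [ 0.453 -0.354  0.053] [ 0.434 -0.355  0.051] [ 0.458 -0.352  0.064]
0.07 5 [ 0.453 -0.355  0.077] [ 0.449 -0.364  0.07 ] [ 0.459 -0.353  0.08 ]
tcp [ 0.4426 -0.3659  0.0063] yaw 86.1 t 3.0 top 0.0324 med [ 0.44   -0.3579  0.0313] rect [ 440.2 -364.8] [42.7 45.9] 49.6 circ [ 439.3 -366.8] 23.7 rgb [251.  59.  51.]
```

View pics/w2.png

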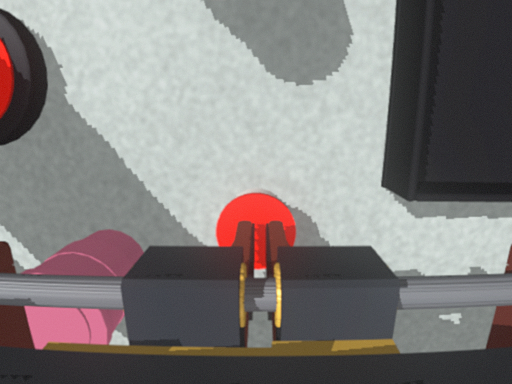

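```bash
python3 - <<'E'
from h import *
o,p,W=look((.4425,-.366),None,.04,.008,.045)
for r in range(212,262,4): print(r,p[r,245],W[r,245].round(4),p[r,260],W[r,260].round(4))
p,d=read_camera('side');c=calibration('side');W=cloud(c,d)
print('side')
u=200+int(360*220/770)
for r in range(104,136,2): print(r,p[r,u],W[r,u].round(3))
E
```

```text
tcp [ 0.4426 -0.366   0.0063] yaw 86.1 t 3.0 top 0.0324 med [ 0.4398 -0.3572  0.0313] rect [ 440.3 -364.7] [42.  46.2] 54.1 circ [ 438.9 -366.7] 23.8 rgb [251.  59.  51.]
212 [251  60  52] [ 0.4342 -0.3539  0.0309] [251  62  50] [ 0.4428 -0.3543  0.0313]
216 [251  59  49] [ 0.4341 -0.3561  0.0316] [251  56  47] [ 0.4427 -0.3566  0.0317]
220 [228  63  56] [ 0.434  -0.3581  0.0328] [251  54  45] [ 0.4425 -0.3595  0.0305]
224 [124  70  60] [ 0.4349 -0.3549  0.0488] [246  51  41] [ 0.4423 -0.3618  0.0307]
228 [123  68  56] [ 0.4353 -0.3544  0.0563] [198  47  38] [ 0.4422 -0.3643  0.0306]
232 [123  65  57] [ 0.4355 -0.3545  0.0616] [217  44  36] [ 0.442  -0.3667  0.031 ]
236 [120  64  57] [ 0.4358 -0.3542  0.0676] [255  48  38] [ 0.4418 -0.3693  0.0306]
240 [117  60  52] [ 0.436  -0.3547  0.0714] [200  44  34] [ 0.4417 -0.3712  0.0321]
244 [117  62  53] [ 0.4362 -0.3546  0.0763] [246  48  37] [ 0.4415 -0.3739  0.0318]
248 [73 53 53] [ 0.4403 -0.3332  0.1299] [192  38  30] [ 0.4413 -0.3773  0.0298]
252 [73 52 54] [ 0.4404 -0.3332  0.1324] [217  41  30] [ 0.4411 -0.3795  0.0307]
256 [70 50 51] [ 0.4406 -0.333   0.1351] [250  45  34] [ 0.441  -0.3818  0.0312]
260 [65 48 50] [ 0.4406 -0.3334  0.1364] [198  38  32] [ 0.4408 -0.3842  0.0316]
side
104 [62 41 40] [ 0.452 -0.355  0.108]
106 [63 44 37] [ 0.452 -0.356  0.099]
108 [73 46 39] [ 0.451 -0.354  0.093]
110 [92 53 45] [ 0.452 -0.358  0.082]
112 [101  75  70] [ 0.45  -0.354  0.078]
114 [91 63 59] [ 0.45  -0.354  0.07 ]
116 [91 66 60] [ 0.451 -0.357  0.06 ]
118 [88 55 48] [ 0.449 -0.353  0.055]
120 [92 55 49] [ 0.449 -0.354  0.046]
122 [155  49  44] [ 0.451 -0.362  0.032]
124 [191  61  57] [ 0.446 -0.35   0.034]
126 [182  54  47] [ 0.444 -0.346  0.029]
128 [132 124 120] [ 0.443 -0.344  0.023]
130 [148 149 147] [ 0.444 -0.348  0.011]
132 [147 150 147] [ 0.443 -0.347  0.004]
134 [141 148 147] [ 0.44  -0.34   0.001]
```

The fingers really end about 40 mm short of the reported TCP: visible tips are at z≈0.045 with TCP z 0.006, and both cameras agree. I'll open, go down carefully and check the tips.

Request:
play_rows([
  [0,0,-1,0],
  [0,0,-1,0],
  [0,0,-1,0],
  [0,0,-1,0],
  [0,0,-1,0],
  [0,0,-1,0],
  [0,0,-1,0],
  [0,0,-1,0],
  [0,0,-1,0],
  [0,0,-1,0],
], hand=0)

```text
t: 3.97
position: [0.4425, -0.3659, 0.0163]
ee_rot: [0.731, 0.683, -0.0, -0.0]
contact_force: [-0.4, 0.1, 0.0]
gripper_width: 0.723
gripper_force: 0.0
```

Request:
play_rows([
  [0,0,0,0],
  [0,0,0,0],
  [0,0,0,0],
  [0,0,0,0],
])

```text
t: 4.3
position: [0.4426, -0.3659, 0.0163]
ee_rot: [0.731, 0.683, 0.0, -0.0]
contact_force: [0.1, -0.6, -0.2]
gripper_width: 0.988
gripper_force: 0.0
```

```bash
python3 - <<'E'
from h import *
o,p,W=look((.4425,-.366),None,.04,.008,.045)
T=Rn.from_quat(o['ee_rot']);L=T.inv().apply((W-o['position']).reshape(-1,3)).reshape(W.shape)
m=(abs(L[...,0])<.02)&(L[...,2]>-.12)&(L[...,2]<.0)&(abs(L[...,1])<.07)&(abs(L[...,1])>.03)&(W[...,2]>.03)
for s in(-1,1):
    q=L[m&(np.sign(L[...,1])==s)];print(len(q),np.percentile(q,[2,50,98],axis=0).round(4).tolist())
p,d=read_camera('side');W=cloud(calibration('side'),d)
m=(np.hypot(W[...,0]-.4425,W[...,1]+.366)<.06)&(W[...,2]>.035)&(d>0)&(W[...,2]<.11)&((p[...,0]>p[...,1]*1.15)|(p.max(2)<90))
q=W[m];print('side',len(q),np.percentile(q,[1,5,50],axis=0).round(3).tolist())
E
```

```text
tcp [ 0.4426 -0.3659  0.0163] yaw 86.1 t 4.3 top 0.0323 med [ 0.4402 -0.3666  0.0313] rect [ 439.  -369.1] [51.7 46.5] 88.2 circ [ 442.  -369.6] 27.6 rgb [248.  52.  44.]
3778 [[-0.0104, -0.0549, -0.1189], [0.0057, -0.0456, -0.0864], [0.0114, -0.0439, -0.0404]]
3631 [[-0.0102, 0.0426, -0.1188], [0.0064, 0.0444, -0.085], [0.0114, 0.0536, -0.0404]]
side 155 [[0.384, -0.379, 0.054], [0.385, -0.375, 0.057], [0.484, -0.358, 0.084]]
```

Confirmed: the tips are 40 mm behind the reported TCP. I'll apply that offset everywhere.

Request:
play_rows([
  [0,0,1,0],
  [0,0,2,0],
  [0,0,3,0],
  [0,0,4,0],
  [0,0,4.8,0],
  [0,0,4.8,0],
  [0,0,4.8,0],
  [0,0,4.8,0],
])

```text
t: 5.07
position: [0.4428, -0.366, -0.0316]
ee_rot: [0.731, 0.683, 0.0, 0.0]
contact_force: [-0.2, 0.1, 0.1]
gripper_width: 0.999
gripper_force: 0.0
```

Request:
play_rows([
  [0,0,0,0],
  [0,0,0,0],
  [0,0,0,0],
  [0,0,0,0],
  [0,0,0,0],
  [0,0,0,0],
  [0,0,0,0],
  [0,0,0,0],
], hand=1)

```text
t: 5.73
position: [0.4425, -0.366, -0.0316]
ee_rot: [0.731, 0.683, -0.0, 0.0]
contact_force: [-1.3, 0.0, 0.1]
gripper_width: 0.525
gripper_force: 15.0
```

Request:
play_rows([
  [0,0,-2,0],
  [0,0,-5,0],
  [0,0,-8,0],
  [1,3,-8,-1],
  [3,6,-8,-2],
  [5,9,-8,-4],
  [6.5,12,-8,-4],
  [7.6,14.5,-8,-4],
  [7.6,15.3,-8,-4],
  [7.6,15.3,-8,-4],
])

```text
t: 6.57
position: [0.6026, -0.2987, 0.0479]
ee_rot: [0.705, 0.709, 0.001, 0.0]
contact_force: [-1.0, 0.3, -1.2]
gripper_width: 0.525
gripper_force: 15.0
```

Request:
play_rows([
  [0,0,0,0],
  [0,0,0,0],
])

```text
t: 6.73
position: [0.5985, -0.3019, 0.0479]
ee_rot: [0.707, 0.707, -0.001, -0.0]
contact_force: [-0.0, 0.4, 0.2]
gripper_width: 0.527
gripper_force: 15.0
```

```bash
python3 - <<'E'
from h import *
o,p,W=look((.60,-.301),'w3',.04,.008,.13)
E
```

```text
tcp [ 0.5985 -0.3019  0.0479] yaw 90.0 t 6.7 top 0.1246 med [ 0.5753 -0.2912  0.1235] rect [ 598.1 -298.7] [17.  68.8] 90.0 circ [ 598.1 -291.2] 34.4 rgb [255.  51.  41.]
```

View pics/w3.png

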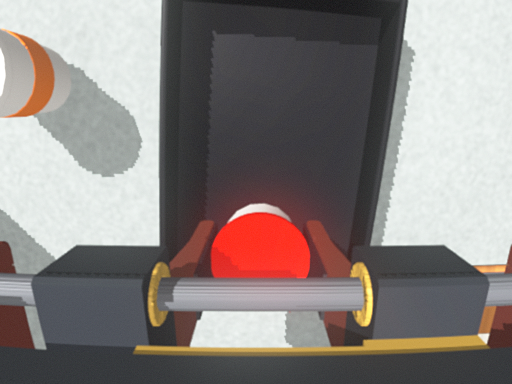

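The picture shows the red pot held at (260,255) over the black tray's near end, roughly midway between its walls at columns 163 and 375.

Request:
play_rows([
  [0,0.2,2,0],
  [0,0.2,4,0],
  [0,0.2,5.5,0],
  [0,0.2,6.5,0],
  [0,0.2,7.2,0],
  [0,0.2,7.4,0],
  [0,0.2,7.4,0],
  [0,0.2,7.4,0],
])

```text
t: 7.45
position: [0.603, -0.3007, -0.0249]
ee_rot: [0.707, 0.708, 0.0, 0.001]
contact_force: [0.7, 0.5, -0.9]
gripper_width: 0.524
gripper_force: 15.0
```

Request:
play_rows([
  [0,0,0,0],
  [0,0,0,0],
  [0,0,0,0],
  [0,0,0,0],
  [0,0,0,0],
  [0,0,0,0],
], hand=0.22)

```text
t: 7.95
position: [0.6024, -0.3005, -0.0256]
ee_rot: [0.706, 0.708, 0.0, 0.0]
contact_force: [0.2, 0.1, -1.1]
gripper_width: 0.777
gripper_force: 0.0
```

Request:
play_rows([
  [0,0,-2,0],
  [0,0,-5,0],
  [0,0,-9,0],
  [0,0,-13,0],
  [3,-4,-13,0],
  [7,-8,-13,0],
  [10,-12,-13,0],
  [10,-17,-13,0],
  [10,-17,-13,0],
  [10,-17,-13,0],
])

```text
t: 8.78
position: [0.4249, -0.1991, 0.1037]
ee_rot: [0.706, 0.708, -0.002, -0.002]
contact_force: [-0.8, 0.3, 0.6]
gripper_width: 0.78
gripper_force: 0.0
```

Request:
play_rows([
  [0,0,0,0],
  [0,0,0,0],
], hand=0)

```text
t: 8.95
position: [0.4333, -0.2014, 0.105]
ee_rot: [0.707, 0.708, 0.0, 0.001]
contact_force: [0.3, 0.4, 0.2]
gripper_width: 0.892
gripper_force: 0.0
```

```bash
python3 - <<'E'
from h import *
o,p,W=look((.429,-.204),'w4',.05,.012,.1)
p,d=read_camera('top');W=cloud(calibration('top'),d)
h=cv2.cvtColor(p,cv2.COLOR_RGB2HSV)
m=(np.hypot(W[...,0]-.6,W[...,1]+.302)<.05)&(h[...,1]>180)&(h[...,2]>120)
print(m.sum(),np.median(W[m],0))
E
```

```text
tcp [ 0.4333 -0.2014  0.105 ] yaw 90.1 t 8.9 top 0.0777 med [ 0.4283 -0.2047  0.0762] rect [ 428.4 -206.5] [60.4 59.8] 70.8 circ [ 428.5 -206.5] 30.5 rgb [252. 252. 250.]
138 [ 0.60615861 -0.29944291  0.0350349 ]
```

Request:
play_rows([
  [-0.5,-0.5,0,0],
  [-0.5,-0.5,2,0],
  [-0.5,-0.5,5,0],
  [-0.5,-0.5,8,0],
  [-0.5,-0.5,10.5,0],
  [-0.5,-0.5,12,0],
  [-0.5,-0.5,12.4,0],
  [-0.5,-0.5,12.4,0],
  [-0.5,-0.5,12.4,0],
])

```text
t: 9.8
position: [0.4278, -0.206, -0.0193]
ee_rot: [0.706, 0.708, 0.0, 0.0]
contact_force: [-0.2, 0.8, -0.4]
gripper_width: 1.0
gripper_force: 0.0
```

Request:
play_rows([
  [0,0,0,0],
  [0,0,0,0],
  [0,0,0,0],
  [0,0,0,0],
  [0,0,0,0],
  [0,0,0,0],
  [0,0,0,0],
  [0,0,0,0],
], hand=1)

```text
t: 10.47
position: [0.4277, -0.206, -0.0192]
ee_rot: [0.706, 0.708, 0.0, 0.0]
contact_force: [-0.7, 0.2, 5.8]
gripper_width: 0.686
gripper_force: 15.0
```

Width 60 mm suggests the fingers may hold the lid rather than the cup's waist, so I'll check in one side crop.

```bash
python3 - <<'E'
from h import *
p,d=read_camera('side');cv2.imwrite('pics/s2.png',cv2.resize(p[70:220,200:400,::-1],(800,600)))
E
```

```text
(no output)
```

View pics/s2.png

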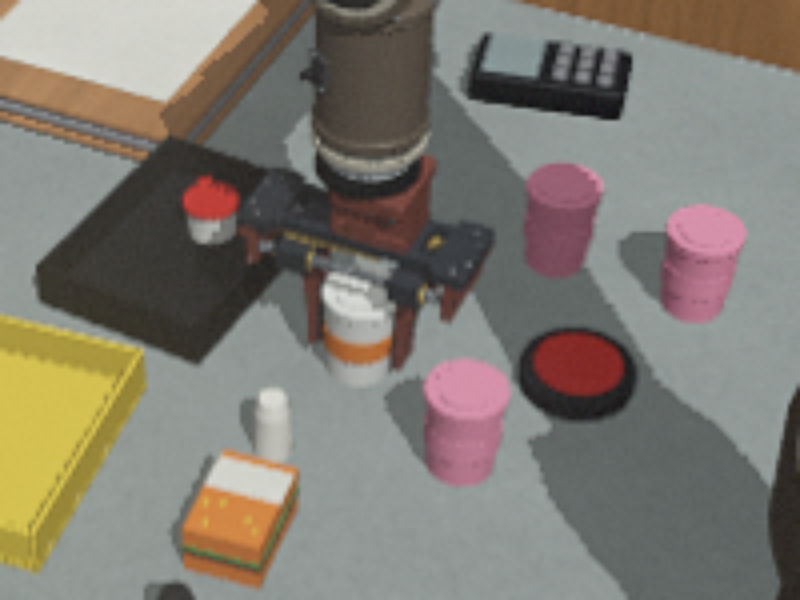

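The picture shows the fingers at (313,310) and (402,330) straddling the cup at (358,330) and holding its lid edge. The red pot stands upright in the black tray at (212,210). The cup hangs stably from its lid, so I'll lift with more grip.

Request:
play_rows([
  [0,0,-0.5,0],
  [0,0,-1.5,0],
  [0,0,-3,0],
  [0,0,-5,0],
  [0,0,-7,0],
  [0,0,-9,0],
  [0,0,-9,0],
  [0,0,-9,0],
], grip_force=25)

```text
t: 11.18
position: [0.4278, -0.2063, 0.0715]
ee_rot: [0.707, 0.708, 0.0, 0.001]
contact_force: [-0.8, 1.0, -1.8]
gripper_width: 0.685
gripper_force: 25.0
```

```bash
python3 - <<'E'
from h import *
o,p,W=look((.428,-.206),None,.05,.012,.175)
p,d=read_camera('side');cv2.imwrite('pics/s3.png',cv2.resize(p[70:220,200:400,::-1],(800,600)))
E
```

```text
tcp [ 0.4278 -0.2063  0.0715] yaw 90.1 t 11.2 top 0.1688 med [ 0.4269 -0.1951  0.1671] rect [ 430.8 -203.7] [76.4 59.9] 29.0 circ [ 427.1 -195.8] 43.0 rgb [193. 188. 182.]
```

View pics/s3.png

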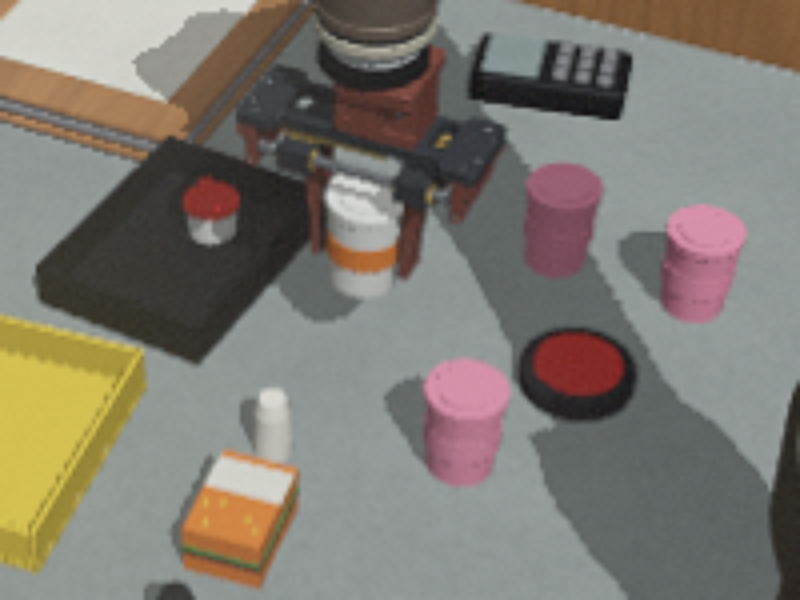

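The cup hangs upright at (363,240). I'll carry it over gently.

Request:
play_rows([
  [0.8,0.4,0,0],
  [2.2,1,0,0],
  [4.5,2,0,0],
  [7,3.1,0,0],
  [10,4.4,0,0],
  [13,5.8,0,0],
  [16,7.1,0,0],
  [19,8.4,0,0],
  [22,9.8,0,0],
  [25,11.1,0,0],
])

```text
t: 12.12
position: [0.5375, 0.0469, 0.0692]
ee_rot: [0.706, 0.708, -0.001, -0.001]
contact_force: [0.1, 0.4, -1.2]
gripper_width: 0.685
gripper_force: 25.0
```

Request:
play_rows([
  [3,1.3,0,0],
  [6,2.7,0,0],
  [9,4,0,0],
  [11.5,5.1,0,0],
  [13.5,6,0,0],
  [14.6,6.5,0,0],
  [14.9,6.6,0,0],
  [14.9,6.6,0,0],
  [14.9,6.6,0,0],
  [14.9,6.6,0,0],
])

```text
t: 12.95
position: [0.6032, 0.1915, 0.0701]
ee_rot: [0.707, 0.707, -0.001, 0.0]
contact_force: [0.4, -0.8, 0.2]
gripper_width: 0.684
gripper_force: 25.0
```

```bash
python3 - <<'E'
from h import *
o,p,W=look((.605,.193),None,.05,.012,.175)
p,d=read_camera('side');cv2.imwrite('pics/s4.png',cv2.resize(p[130:310,80:320,::-1],(800,600)))
E
```

```text
tcp [0.6032 0.1915 0.0701] yaw 90.0 t 12.9 top 0.1673 med [0.6027 0.2026 0.1656] rect [603.1 194.9] [85.7 53.4] 0.5 circ [603.  202.2] 42.8 rgb [181. 176. 170.]
```

View pics/s4.png

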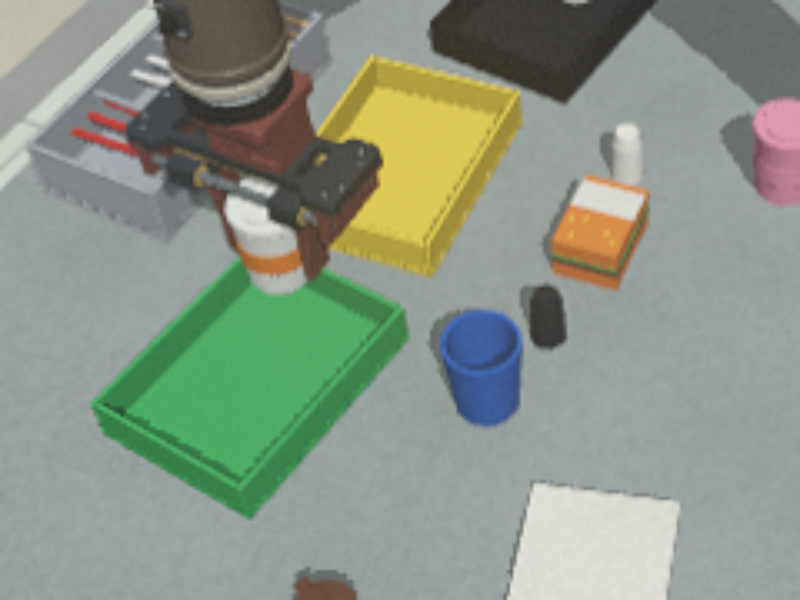

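The cup hangs upright at (275,240) over the green tray's near end.

Request:
play_rows([
  [0,0,1,0],
  [0,0,3,0],
  [0,0,5,0],
  [0,0,6.5,0],
  [0,0,7.6,0],
  [0,0,8.1,0],
  [0,0,8.3,0],
  [0,0,8.3,0],
  [0,0,8.3,0],
])

```text
t: 13.8
position: [0.604, 0.1937, -0.012]
ee_rot: [0.706, 0.708, 0.001, 0.0]
contact_force: [0.0, 0.4, -1.3]
gripper_width: 0.685
gripper_force: 25.0
```

Request:
play_rows([
  [0,0,0,0],
  [0,0,0,0],
  [0,0,0,0],
  [0,0,0,0],
  [0,0,0,0],
  [0,0,0,0],
], hand=0.1)

```text
t: 14.3
position: [0.6036, 0.1935, -0.0125]
ee_rot: [0.706, 0.708, 0.0, 0.0]
contact_force: [-0.8, 0.2, -0.2]
gripper_width: 0.901
gripper_force: 0.0
```

Request:
play_rows([
  [0,0,-1.5,0],
  [0,0,-4,0],
  [0,0,-8,0],
  [0,0,-12,0],
  [-3,-3,-13,0],
  [-7,-7,-13,0],
  [-10,-10,-13,0],
  [-13,-14,-13,0],
  [-16,-17,-13,0],
  [-20,-17,-13,0],
])

```text
t: 15.13
position: [0.4362, 0.0122, 0.1173]
ee_rot: [0.705, 0.709, -0.001, -0.0]
contact_force: [0.2, -1.1, 0.0]
gripper_width: 0.905
gripper_force: 0.0
```

Request:
play_rows([
  [0,0,0,-5.8],
  [0,0,0,-5.8],
  [0,0,0,-5.8],
], hand=0)

```text
t: 15.38
position: [0.4405, 0.0118, 0.1178]
ee_rot: [0.671, 0.742, 0.001, 0.0]
contact_force: [0.7, 1.0, -1.1]
gripper_width: 0.996
gripper_force: 0.0
```

```bash
python3 - <<'E'
from h import *
o,p,W=look((.43,-.004),None,.06,.012,.1)
p,d=read_camera('top');W=cloud(calibration('top'),d)
m=(np.hypot(W[...,0]-.604,W[...,1]-.192)<.05)&(W[...,2]>.06)
print(m.sum(),np.median(W[m],0),np.percentile(W[m],[2,98],axis=0))
E
```

```text
tcp [0.4405 0.0118 0.1178] yaw 95.7 t 15.4 top 0.0436 med [ 0.4289 -0.0028  0.0425] rect [429.   -5.6] [56.7 80.4] 5.9 circ [429.   -5.5] 48.5 rgb [243. 132.  41.]
341 [0.60466    0.19287369 0.07958285] [[0.57801291 0.16638351 0.0703151 ]
 [0.63285233 0.22117955 0.08488173]]
```

Request:
play_rows([
  [-1.6,-1.3,0,0],
  [-1.6,-1.3,3,0],
  [-1.6,-1.3,7,0],
  [-1.6,-1.3,11,0],
  [-1.6,-1.3,11,0],
  [-1.6,-1.3,11,0],
])

```text
t: 15.98
position: [0.4271, -0.0041, 0.0061]
ee_rot: [0.669, 0.743, -0.001, -0.002]
contact_force: [0.4, -0.1, 1.0]
gripper_width: 1.002
gripper_force: 0.0
```

```bash
python3 - <<'E'
from h import *
o,p,W=look((.43,-.004),None,.06,.012,.05)
E
```

```text
tcp [ 0.4271 -0.0041  0.0061] yaw 96.0 t 16.0 top 0.0437 med [0.4282 0.0061 0.0425] rect [425.9   3.2] [105.4  62.2] 5.7 circ [425.6   6.6] 52.7 rgb [243. 130.  30.]
```

Request:
play_rows([
  [0,0.2,2,0],
  [0,0.2,3.4,0],
  [0,0.2,4,0],
  [0,0.2,4,0],
  [0,0.2,4,0],
])

```text
t: 16.45
position: [0.432, -0.0052, -0.031]
ee_rot: [0.67, 0.743, 0.001, 0.001]
contact_force: [-0.0, 0.4, 0.1]
gripper_width: 1.0
gripper_force: 0.0
```

Request:
play_rows([
  [0,0,0,0],
  [0,0,0,0],
  [0,0,0,0],
  [0,0,0,0],
  [0,0,0,0],
  [0,0,0,0],
  [0,0,0,0],
  [0,0,0,0],
], hand=1)

```text
t: 17.12
position: [0.4308, -0.0055, -0.0325]
ee_rot: [0.67, 0.743, -0.0, 0.0]
contact_force: [-0.4, -0.7, 5.7]
gripper_width: 0.638
gripper_force: 25.0
```

Request:
play_rows([
  [0,0,-1,0],
  [0,0,-3,0],
  [0,0,-6,0],
  [0,0,-10,0],
  [0,0,-12,0],
  [0,0,-12,0],
  [0,0,-12,0],
])

```text
t: 17.7
position: [0.4314, -0.0057, 0.0885]
ee_rot: [0.67, 0.742, 0.001, 0.001]
contact_force: [0.4, 0.2, -1.5]
gripper_width: 0.634
gripper_force: 25.0
```

Request:
play_rows([
  [1.5,1.2,0,1],
  [4,3.1,0,3],
  [7,5.4,0,5],
  [10,7.7,0,7],
  [13,10,0,9],
  [16,12.3,0,10.7],
  [19,14.6,0,10.7],
  [22,17,0,10.7],
  [25,19.3,0,10.7],
  [27.6,21.3,0,10.7],
])

```text
t: 18.53
position: [0.6137, 0.293, 0.0847]
ee_rot: [0.736, 0.677, -0.002, -0.001]
contact_force: [0.9, 1.5, -1.2]
gripper_width: 0.636
gripper_force: 25.0
```

Request:
play_rows([
  [0,0,0,0],
  [0,0,0,0],
  [0,0,0,0],
])

```text
t: 18.78
position: [0.6128, 0.2901, 0.0851]
ee_rot: [0.736, 0.677, -0.002, -0.0]
contact_force: [-0.4, -0.2, -0.4]
gripper_width: 0.641
gripper_force: 25.0
```

```bash
python3 - <<'E'
from h import *
o=get_obs();print(o['position'])
o,p,W=look((.612,.29),'w5',.07,.012,.17)
E
```

```text
[0.61284184 0.29008439 0.08508494]
tcp [0.6128 0.2901 0.0851] yaw 85.2 t 18.8 top 0.1610 med [0.6131 0.3033 0.1598] rect [612.1 290. ] [81.  78.6] 85.1 circ [612.5 290.4] 48.5 rgb [249. 137.   3.]
```

View pics/w5.png

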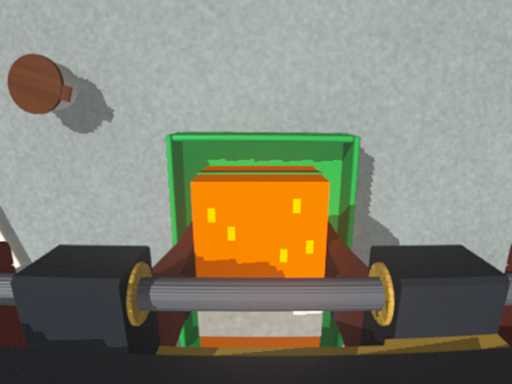

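The carton is level at (260,240), centred over the far end of the green tray. The brown pot is at (36,83).

Request:
play_rows([
  [0,0,2,0],
  [0,0,5,0],
  [0,0,7.5,0],
  [0,0,9.5,0],
  [0,0,10.6,0],
  [0,0,11.1,0],
  [0,0,11.1,0],
  [0,0,11.1,0],
])

```text
t: 19.5
position: [0.6147, 0.2909, -0.0227]
ee_rot: [0.736, 0.677, 0.0, 0.0]
contact_force: [0.1, 0.6, 0.3]
gripper_width: 0.633
gripper_force: 25.0
```

Request:
play_rows([
  [0,0,0,0],
  [0,0,0,0],
  [0,0,0,0],
  [0,0,0,0],
  [0,0,0,0],
  [0,0,0,0],
], hand=0.15)

```text
t: 20.0
position: [0.6143, 0.2911, -0.0235]
ee_rot: [0.736, 0.677, 0.0, 0.0]
contact_force: [0.2, -0.4, 0.6]
gripper_width: 0.85
gripper_force: 0.0
```

Request:
play_rows([
  [0,0,-1.5,0],
  [0,0,-4,0],
  [0,0,-8,0],
  [0,0,-12,0],
  [0,-4,-14,0],
  [-1,-8,-14,0],
  [-4,-11,-14,0],
  [-8,-14,-14,0],
  [-11,-17,-14,0],
  [-11,-17,-14,0],
])

```text
t: 20.83
position: [0.4312, 0.1913, 0.1167]
ee_rot: [0.736, 0.677, -0.002, 0.001]
contact_force: [-0.5, -1.6, 0.2]
gripper_width: 0.85
gripper_force: 0.0
```

Request:
play_rows([
  [0,0,0,0],
  [0,0,0,0],
  [0,0,0,0],
], hand=0)

```text
t: 21.08
position: [0.4371, 0.1969, 0.1173]
ee_rot: [0.736, 0.677, 0.001, 0.0]
contact_force: [0.1, 0.6, 0.1]
gripper_width: 0.994
gripper_force: 0.0
```

```bash
python3 - <<'E'
from h import *
o,p,W=look((.44,.178),None,.045,.008,.1)
p,d=read_camera('top');W=cloud(calibration('top'),d)
m=(np.hypot(W[...,0]-.613,W[...,1]-.29)<.03)
print(m.sum(),np.median(W[m],0),np.percentile(W[m],[2,98],axis=0))
E
```

```text
tcp [0.4371 0.1969 0.1173] yaw 85.2 t 21.1 top 0.0768 med [0.4382 0.1711 0.0758] rect [438.1 176.4] [60.6 61.3] 22.0 circ [438.2 176.4] 31.0 rgb [ 36.  66. 128.]
252 [0.6158426  0.28612301 0.04632209] [[0.59028509 0.26315407 0.04038496]
 [0.64000298 0.31640311 0.05085503]]
```

Request:
play_rows([
  [-2,0.3,0,0],
  [-2,0.3,3,0],
  [-2,0.3,6,0],
  [-2,0.3,9,0],
  [-2,0.3,12,0],
  [-2,0.3,13.2,0],
  [-2,0.3,13.6,0],
  [-2,0.3,13.6,0],
  [-2,0.3,13.6,0],
])

```text
t: 21.93
position: [0.4374, 0.1764, -0.0194]
ee_rot: [0.736, 0.677, 0.0, -0.0]
contact_force: [0.1, -0.8, -0.2]
gripper_width: 0.998
gripper_force: 0.0
```

Request:
play_rows([
  [0,0,0,0],
  [0,0,0,0],
  [0,0,0,0],
  [0,0,0,0],
  [0,0,0,0],
  [0,0,0,0],
  [0,0,0,0],
  [0,0,0,0],
], hand=1)

```text
t: 22.6
position: [0.4376, 0.1757, -0.0191]
ee_rot: [0.736, 0.677, 0.001, 0.0]
contact_force: [0.9, 0.2, 4.8]
gripper_width: 0.699
gripper_force: 24.6
```

Request:
play_rows([
  [0,0,-0.5,0],
  [0,0,-2,0],
  [0,0,-4,0],
  [0,0,-7,0],
  [0,0,-9,0],
  [0,0,-9,0],
  [0,0,-9,0],
])

```text
t: 23.18
position: [0.4374, 0.1754, 0.0712]
ee_rot: [0.736, 0.677, 0.001, 0.001]
contact_force: [0.2, 0.3, -0.8]
gripper_width: 0.696
gripper_force: 24.9
```

Request:
play_rows([
  [-0.8,1,0,0],
  [-2.4,3,0,0],
  [-4.6,5.7,0,0],
  [-7,8.7,0,0],
  [-9.5,11.9,0,0],
  [-12,15,0,0],
  [-14.4,18,0,0],
  [-15.8,19.8,0,0],
  [-16.4,20.5,0,0],
  [-16.4,20.5,0,0],
])

```text
t: 24.02
position: [0.6273, -0.0073, 0.0682]
ee_rot: [0.737, 0.676, -0.001, -0.001]
contact_force: [-0.3, 0.6, -0.6]
gripper_width: 0.696
gripper_force: 24.9
```

Request:
play_rows([
  [0,0,0,0],
  [0,0,0,0],
])

```text
t: 24.18
position: [0.6258, -0.003, 0.0697]
ee_rot: [0.735, 0.678, -0.0, -0.001]
contact_force: [-0.1, 0.6, -0.7]
gripper_width: 0.694
gripper_force: 24.9
```

```bash
python3 - <<'E'
from h import *
o,p,W=look((.628,-.005),'w6',.05,.012,.175)
q,d=read_camera('side');cv2.imwrite('pics/s5.png',np.hstack([cv2.resize(q[60:240,120:330,::-1],(400,343)),cv2.resize(p[:,:,::-1],(400,343))]))
E
```

```text
tcp [ 0.6258 -0.003   0.0697] yaw 85.3 t 24.2 top 0.1661 med [0.6263 0.0046 0.164 ] rect [6.225e+02 3.000e-01] [61.4 76.3] 54.2 circ [626.4   7.5] 43.1 rgb [47. 59. 97.]
```

View pics/s5.png

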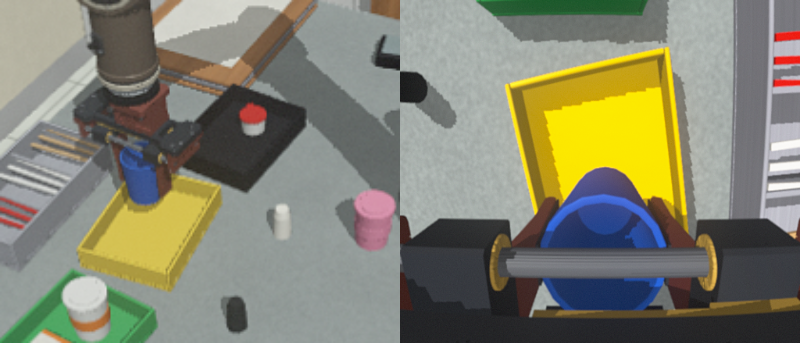

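The tumbler hangs upright over the yellow tray (left half (140,180), right half (605,245)). The cup in the green tray and the red pot in the black tray stand upright.

Request:
play_rows([
  [0,0,1,0],
  [0,0,3,0],
  [0,0,5,0],
  [0,0,6.5,0],
  [0,0,7.6,0],
  [0,0,8.1,0],
  [0,0,8.3,0],
  [0,0,8.3,0],
  [0,0,8.3,0],
])

```text
t: 25.03
position: [0.628, -0.0049, -0.0119]
ee_rot: [0.736, 0.677, 0.0, 0.0]
contact_force: [0.0, -0.6, -0.4]
gripper_width: 0.697
gripper_force: 24.9
```

Request:
play_rows([
  [0,0,0,0],
  [0,0,0,0],
  [0,0,0,0],
  [0,0,0,0],
  [0,0,0,0],
  [0,0,0,0],
], hand=0.1)

```text
t: 25.53
position: [0.6275, -0.0052, -0.0125]
ee_rot: [0.736, 0.677, 0.0, 0.0]
contact_force: [0.1, 1.2, 0.2]
gripper_width: 0.899
gripper_force: 0.0
```

Request:
play_rows([
  [0,0,-1.5,0],
  [0,0,-4,0],
  [0,0,-8,0],
  [0,0,-12,0],
  [2,-3,-14,0],
  [5,-6,-14,0],
  [8,-9,-14,0],
  [11,-12,-14,0],
  [14,-15,-14,0],
  [17,-18,-14,0],
])

```text
t: 26.37
position: [0.4634, 0.1775, 0.1277]
ee_rot: [0.736, 0.677, 0.0, 0.0]
contact_force: [0.0, 0.5, -0.4]
gripper_width: 0.897
gripper_force: 0.0
```

Request:
play_rows([
  [4,-0.7,0,0],
  [8,-1.4,0,0],
  [12,-2,0,0],
  [16,-2.6,0,0],
  [20,-3.2,0,0],
  [22,-3.4,0,0],
  [22,-3.4,0,0],
  [22,-3.4,0,0],
  [22,-3.4,0,0],
], hand=0)

```text
t: 27.12
position: [0.4494, 0.3973, 0.127]
ee_rot: [0.736, 0.677, -0.001, 0.0]
contact_force: [-0.3, -0.7, 0.2]
gripper_width: 0.999
gripper_force: 0.0
```

```bash
python3 - <<'E'
from h import *
o,p,W=look((.442,.397),None,.04,.008,.045)
q,d=read_camera('top');W=cloud(calibration('top'),d)
m=(np.hypot(W[...,0]-.626,W[...,1]+.003)<.045)&(W[...,2]>.06)
print(m.sum(),np.median(W[m],0),np.percentile(W[m],[2,98],axis=0))
E
```

```text
tcp [0.4494 0.3973 0.127 ] yaw 85.2 t 27.1 top 0.0325 med [0.4411 0.3971 0.0313] rect [441.2 395.6] [46.6 51.1] 29.8 circ [443.7 396.1] 27.4 rgb [114.  76.  59.]
143 [ 0.63854317 -0.00329005  0.0773251 ] [[ 0.5996114  -0.03330713  0.06060007]
 [ 0.65693975  0.02569665  0.08346833]]
```

Request:
play_rows([
  [0,-0.9,0,0],
  [0,-0.9,4,0],
  [0,-0.9,8,0],
  [0,-0.9,12,0],
  [0,-0.9,14.5,0],
  [0,-0.9,15.6,0],
  [0,-0.9,15.9,0],
  [0,-0.9,15.9,0],
  [0,-0.9,15.9,0],
])

```text
t: 27.97
position: [0.4411, 0.4002, -0.0299]
ee_rot: [0.736, 0.677, 0.001, -0.0]
contact_force: [-0.4, 0.5, 0.6]
gripper_width: 1.002
gripper_force: 0.0
```

Request:
play_rows([
  [0,0,0,0],
  [0,0,0,0],
  [0,0,0,0],
  [0,0,0,0],
  [0,0,0,0],
  [0,0,0,0],
  [0,0,0,0],
  [0,0,0,0],
  [0,0,0,0],
], hand=1, grip_force=15)

```text
t: 28.72
position: [0.4403, 0.3992, -0.0316]
ee_rot: [0.736, 0.677, -0.0, 0.0]
contact_force: [-0.1, -1.0, 2.1]
gripper_width: 0.523
gripper_force: 15.0
```

Request:
play_rows([
  [0,0,-1,0],
  [0,0,-3,0],
  [0,0,-6,0],
  [0,0,-10,0],
  [0,0,-13,0],
  [0,0,-13,0],
  [0,0,-13,0],
])

```text
t: 29.3
position: [0.4412, 0.4002, 0.1008]
ee_rot: [0.736, 0.677, 0.002, 0.0]
contact_force: [-0.1, 0.3, -0.3]
gripper_width: 0.526
gripper_force: 15.0
```

Request:
play_rows([
  [-1.5,0.5,0,0],
  [-4,1.5,0,0],
  [-7.5,2.7,0,0],
  [-11,4,0,0],
  [-14.5,5.3,0,0],
  [-18,6.6,0,0],
  [-21.5,7.9,0,0],
  [-25,9.1,0,0],
  [-28.5,10.4,0,0],
  [-32,11.7,0,0],
])

```text
t: 30.13
position: [0.5291, 0.0684, 0.0971]
ee_rot: [0.736, 0.677, -0.001, -0.001]
contact_force: [0.9, -0.4, -1.2]
gripper_width: 0.526
gripper_force: 15.0
```

Request:
play_rows([
  [-3.5,1.3,0,0],
  [-7,2.6,0,0],
  [-10.5,3.9,0,0],
  [-14,5.1,0,0],
  [-17.5,6.4,0,0],
  [-21,7.7,0,0],
  [-24,8.8,0,0],
  [-26,9.5,0,0],
  [-26.8,9.8,0,0],
  [-26.8,9.8,0,0],
])

```text
t: 30.97
position: [0.6043, -0.2068, 0.0966]
ee_rot: [0.737, 0.676, -0.001, -0.001]
contact_force: [0.0, 0.2, -0.9]
gripper_width: 0.524
gripper_force: 15.0
```

Request:
play_rows([
  [0,0,0,0],
  [0,0,0,0],
  [0,0,0,0],
])

```text
t: 31.22
position: [0.6053, -0.2021, 0.0984]
ee_rot: [0.735, 0.678, 0.0, -0.0]
contact_force: [-0.4, 0.4, -0.2]
gripper_width: 0.524
gripper_force: 15.0
```

```bash
python3 - <<'E'
from h import *
o,p,W=look((.606,-.205),'w7',.05,.012,.175)
E
```

```text
tcp [ 0.6053 -0.2021  0.0984] yaw 85.4 t 31.2 top 0.1694 med [ 0.6053 -0.1956  0.1613] rect [ 605.3 -195.9] [31.4 66.6] 84.8 circ [ 605.7 -191.7] 33.3 rgb [104.  65.  46.]
```

View pics/w7.png

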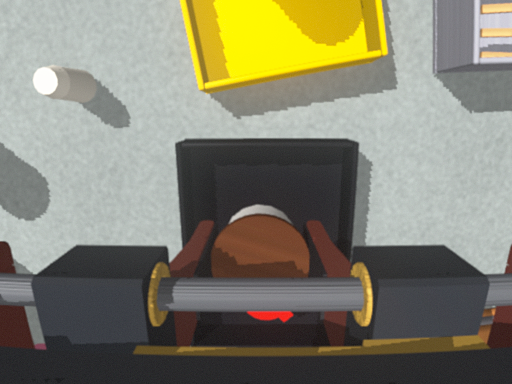

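The brown pot is held at (260,250) over the far half of the black tray, with the red pot behind it at (268,313) and well clear.

Request:
play_rows([
  [0,0,3,0],
  [0,0,6,0],
  [0,0,9,0],
  [0,0,11,0],
  [0,0,12,0],
  [0,0,12.4,0],
  [0,0,12.4,0],
  [0,0,12.4,0],
])

```text
t: 31.93
position: [0.6064, -0.2043, -0.0245]
ee_rot: [0.736, 0.677, 0.001, 0.001]
contact_force: [0.2, 0.3, -0.4]
gripper_width: 0.523
gripper_force: 15.0
```

Request:
play_rows([
  [0,0,0,0],
  [0,0,0,0],
  [0,0,0,0],
  [0,0,0,0],
  [0,0,0,0],
  [0,0,0,0],
], hand=0.22)

```text
t: 32.43
position: [0.6055, -0.2048, -0.0255]
ee_rot: [0.736, 0.677, 0.0, 0.0]
contact_force: [-1.1, -0.0, 0.7]
gripper_width: 0.779
gripper_force: 0.0
```

Request:
play_rows([
  [0,0,-2,0],
  [0,0,-5,0],
  [0,0,-9,0],
  [0,0,-13,0],
  [0,-4,-16,0],
  [0,-8,-18,0],
  [0,-12,-18,0],
  [0,-16,-18,0],
  [0,-18,-18,0],
  [0,-18,-18,0],
])

```text
t: 33.27
position: [0.4205, -0.1899, 0.1545]
ee_rot: [0.737, 0.676, -0.002, -0.0]
contact_force: [0.3, -0.2, 0.0]
gripper_width: 0.78
gripper_force: 0.0
```

```bash
python3 - <<'E'
from h import *
p,d=read_camera('top');W=cloud(calibration('top'),d)
q,_=read_camera('side')
for n,x,y,r,a in(('red',.604,-.30,.02,.01),('brown',.606,-.202,.02,.01),('tumbler',.628,-.005,.045,.065),('cup',.604,.193,.03,.065),('carton',.615,.29,.03,.01),('salt',.448,-.092,.02,.04),('pepper',.427,.099,.02,.04)):
    m=(np.hypot(W[...,0]-x,W[...,1]-y)<r)&(W[...,2]>a);P=W[m];A=np.c_[P[:,:2]-P[:,:2].mean(0),np.ones(len(P))]
    print(n,np.median(P,0).round(3),'slope',np.linalg.lstsq(A,P[:,2],rcond=None)[0][:2].round(3))
cv2.imwrite('pics/f.png',np.vstack([cv2.resize(p[80:220,110:400,::-1],(600,290)),cv2.resize(q[90:300,80:380,::-1],(600,310))]))
E
```

```text
red [ 0.604 -0.301  0.035] slope [-0.019 -0.003]
brown [ 0.605 -0.201  0.035] slope [ 0.097 -0.075]
tumbler [ 0.636 -0.004  0.079] slope [-0.056  0.011]
cup [0.604 0.193 0.08 ] slope [0.022 0.008]
carton [0.615 0.29  0.046] slope [ 0.101 -0.033]
salt [ 0.45  -0.094  0.05 ] slope [ 0.084 -0.149]
pepper [0.429 0.097 0.05 ] slope [-0.013  0.155]
```

View pics/f.png

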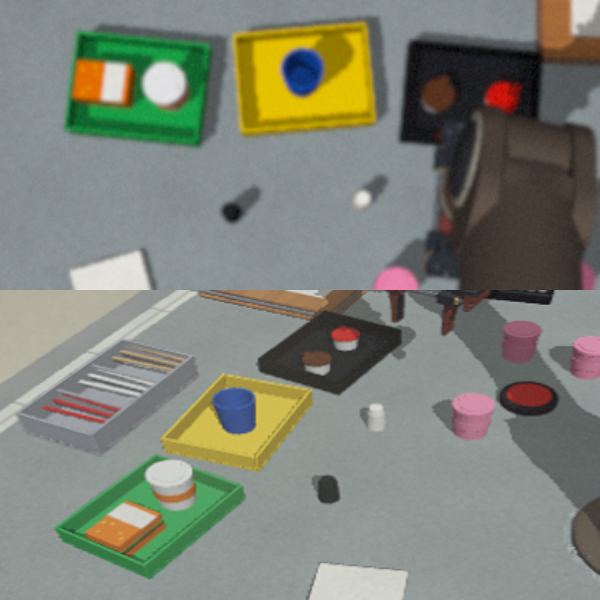

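All five objects stand in their trays: carton (103,82), cup (165,85), tumbler (302,72), brown (437,93) and red (502,95). Both shakers are in place. The carton's fitted slope deserves one check.

```bash
python3 - <<'E'
from h import *
for c in('top','side'):
    D=[read_camera(c)[1] for _ in range(8)];W=cloud(calibration(c),np.median(D,0))
    m=(np.hypot(W[...,0]-.613,W[...,1]-.29)<.045)&(W[...,2]>.035)&(W[...,2]<.06)&(abs(W[...,0]-.613)<.023)&(W[...,1]<.325)
    P=W[m];A=np.c_[P[:,:2]-P[:,:2].mean(0),np.ones(len(P))]
    print(c,len(P),np.median(P,0).round(4),np.linalg.lstsq(A,P[:,2],rcond=None)[0][:2].round(3))
    m=(np.abs(W[...,0]-.613)<.045)&(abs(W[...,1]-.29)<.05)&(W[...,2]>.041);r=cv2.minAreaRect((W[m][:,:2]*1000).astype(np.float32));print(np.round(r[0]),np.round(r[1]),r[2])
E
```

```text
top 362 [0.6122 0.2874 0.0463] [0.008 0.01 ]
[615. 293.] [81. 57.] 85.3689193725586
side 429 [0.6134 0.2903 0.0472] [ 0.001 -0.007]
[614. 292.] [80. 57.] 85.32433319091797
```

The carton is flat and clear of the walls, and the gripper touches nothing.

```bash
python3 -c "
from plant import *
print(job.close_job())"
```

```text
the job is handed in; nothing more can be done
None
```

I handed in the job with all five items upright on the floors of their trays (carton and paper cup in green, both pots in black, tumbler in yellow) and the salt and pepper left standing where they were; the judge's result was not shown.

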